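# Ease open a plaster press mould with a wedge

### The job

Open the plaster press mould: lift the steel weight off it, stand the weight upright in the open drawer of the bench chest without dropping it, and slide the drawer fully shut. Then take the tapered wooden wedge and push its thin end into the notch under the front edge of the upper half until that edge stands about 5 mm clear of the lower half, raising it with the wedge alone and never by more than 10 mm. Finish like that, still gripping the wedge in place with the mould resting on it, and leave everything else where it lies.

Things in the scene. Friction and masses are not known exactly. Their poses are not given: they have to be found in the camera images.
- base: Lower half of a plaster press mould: slab 320 (x) x 210 (y) x 30 high, fixed. Origin: centre of its underside; +x runs from its bare flat front ledge to the back. The upper half covers its top from x = -45 to +155. Two natches (studs 21 diameter, 9 high) at x = 133, y = -50 and +50 sit in sockets of the upper half (1.5 play) and stop it sliding.
- ledge (a point): Point on the top face of the lower half (30 above the bench), in the middle of its bare front ledge (x = -105, y = 0 of the lower half); axes as base.
- upper: Loose upper half: plaster block 200 (x) x 150 (y) x 38 high, 0.64 to 0.96 kg, flat on the lower half. Origin: centre of its underside. The middle of its front face (-x) is set back 8 over a width of 60 (seen from above); below that, a prising notch open to front and below: 60 wide (y), 8 high, 58 deep (x) from the set-back face. It tips up about its back edge.
- notch (a point): Bottom centre of the notch mouth: middle of the front edge of the upper half (x = -92 of it), level with its underside; the notch roof is 8 above. Its height over the lower half's top (30 above the bench) is the lift: 0 when closed. Axes as upper.
- upper_rear (a point): Middle of the lower back edge of the upper half, level with its underside.
- weight: Dark steel weight standing on the upper half: disc 64 diameter, 22 high, then a thin neck and a round knob 26 diameter from 32 to 52 above the bottom (total height 56); 0.5 to 0.75 kg. Origin: centre of its underside.
- wedge: Loose hardwood wedge on the bench, 130 long (x), 36 wide (y), 0.06 kg. Origin: centre of its flat underside. Tip at +x, 2.5 thick; the top rises evenly (1 in 4) to 25 at x = -25; from there to the heel (x = -65) a flat-topped grip 25 high. With its underside on the lower half and its tip 42 inside the notch mouth it lifts the edge about 5; 4 deeper adds 1.
- wedge_tip (a point): Middle of the lower edge of the wedge's tip.
- wedge_heel (a point): On the wedge's underside under the middle of the heel grip, 45 behind its origin.
- chest: Small plywood bench chest, 240 (x) x 200 (y) x 115 high, fixed, with one drawer in its front (-x face). Origin: centre of its underside.
- chest_drawer0 (a joint): Drawer travel in m: 0 = shut, grows as it slides out of the front (chest's -x), at most 0.165. Slides with about 1 N of friction and stays where left.
- drawer_floor (a point): Middle of the drawer's inner floor, 22 above the bench; moves with the drawer, axes as the chest. Inside 195 (x) x 158 (y), walls 71 high; the front panel's top is about 102 above the bench, its outer face 119 in front (-x) of this point. With the drawer d out, about the front d of the inside lies clear of the chest's top.
- chest_drawer0_handle (a point): Middle of the drawer's bar handle (bar along y, 100 long), 35 in front of the front panel, about 77 above the bench; moves with the drawer.
- block: Flat packing block of the same wood as the wedge, 130 x 36 x 14, not tapered; bystander. Origin: centre of its underside.
- cup: Bisque cup, 72 diameter, 75 high; bystander. Origin: centre of its underside.
- rib: Flat wooden throwing rib, 100 x 52 x 7; bystander. Origin: centre of its underside.
- brush: Glaze brush lying on top of the chest, 190 long; bystander.
- prop: Upright ceramic kiln prop, 38 diameter, 64 high; bystander. Origin: centre of its underside.
- guide: Thin wooden rolling guide, 260 x 28 x 10; bystander. Origin: centre of its underside.
Not all that is in view belongs to the job. Leave any blue look-alike of the upper alone. What is shaped like the weight but purple is not meant.

How it is judged (in metres and radians):
On the way, in this order (a step that is already met when the one before it is completed fails the run):
1. the weight stands upright on the floor of the drawer, let go (x of weight in the frame of drawer_floor between -0.1 and 0.1 m and y of weight in the frame of drawer_floor between -0.08 and 0.08 m and z of weight in the frame of drawer_floor between -0.005 and 0.006 m and angle between weight's own z axis and vertical below 0.15 rad and contact force between the fingers and weight below 0.2 N and linear speed of weight below 0.05 m/s), for 0.2 s.
2. the drawer is fully shut with the weight standing in it (x of weight in the frame of drawer_floor between -0.1 and 0.1 m and y of weight in the frame of drawer_floor between -0.08 and 0.08 m and z of weight in the frame of drawer_floor between -0.005 and 0.006 m and angle between weight's own z axis and vertical below 0.15 rad and value of joint chest_drawer0 below 0.008 m), for 0.2 s.
At the end, for the whole second after the job is handed in: Weight upright in the drawer, drawer shut (8 mm); front edge of the upper half 3 to 8 mm above the lower half, back edge down (3 mm) and in register; it rests on the wedge in the notch (over 1 N), the fingers grip the wedge (over 2 N), nothing of the robot touches the upper half; all still (all of step 2 and z of notch in the frame of ledge between 0.003 and 0.008 m and z of upper_rear in the frame of ledge below 0.003 m and horizontal distance between upper and base between 0.045 and 0.065 m and angle between the x axis of upper and the x axis of base, either way round below 0.08 rad and y of wedge_tip in the frame of upper between -0.035 and 0.035 m and contact force between wedge and upper above 1 N and contact force between the fingers and wedge above 2 N and contact force between each of the arm, the fingers and upper below 0.3 N and linear speed of each of upper, wedge below 0.02 m/s); the arm keeps its last pose, push and grip.
It fails at once if the upper half is raised more than 10 mm at its front or back edge (z of any of notch, upper_rear in the frame of ledge above 0.01 m).
It fails at once if the weight is dropped (falls faster than 0.7 m/s while not held) (linear speed of weight above 0.7 m/s and contact force between the fingers and weight below 0.1 N).
It fails at once if the mould is raised with the gripper or arm (more than 8 N on the upper half while it is off the lower half) (contact force between any of the fingers, the arm and upper above 8 N and z of notch in the frame of ledge above 0.003 m).
It fails at once if one of the other things is moved more than 30 mm or tipped over (distance of any of block, cup, rib, brush, prop, guide from where it was at the start of the episode above 0.03 m or angle between any of cup, prop's own z axis and vertical above 0.5 rad).
It also fails if it takes over 72 s, if anything falls off the work surface, if the arm or the gripper's body presses on something with over 40 N, if the wrist force passes 120 N, or if a joint passes its speed limit or range.

### The arm

A 6-joint arm with a two-finger parallel gripper is mounted at the origin on the work surface. World frame = base frame: x ahead of the robot, y to its left, z up, the work surface at z = 0. Lengths are in m, angles in degrees, forces in N, time in s.
With the tool pointing down it reaches from about 0.4 to 0.825 m from the base axis. Payload 7 kg.
Tool frame: the origin (TCP) lies midway between the tips of the shut fingers; the grasp point (between the pads) lies 19 mm behind it; z points along the fingers, y is the direction in which the jaws open and shut (so a half turn about z gives the same grasp; the last joint's range is limited). The gripper opens to 88 mm and grips with 3 to 60 N. Pads are 19 mm wide; open, the fingers measure 130 mm over their backs; the gripper's body (78 mm by 193 mm) begins 47 mm behind the grasp point.
Start: joints at [-54.311, 20.546, 0.682, 0, -70.136, -16.507], TCP at [0.222, -0.638, 0.227] pointing down, gripper open.
Joint ranges: [-176.03, 176.03], [-82.01, 121.73], [-58.28, 71.71], [-173.87, 95.51], [-174.79, -0.11], [-173.66, 173.66]. Speed limits (degrees/s): [136.94, 136.94, 172.46, 180, 180, 180].

### API

Orientations are given as a 3x3 rotation matrix whose columns are the frame's x, y, z axes.
In Python, from rig import robot gives the robot as it stands. Calls block until the motion is done:
- robot.goto(position, orientation): joint-space move of the TCP to a pose.
- robot.servo_line(position, ori=None, speed=0.15): straight line of the TCP; ori=None keeps the orientation; speed is the mean speed in m/s.
- robot.movej(angles): joint-space move.
- robot.move_gripper(opening): opening from 0.0 (shut) to 1.0 (fully open); the grip force is fixed at half the most; returns when the fingers have stopped.
- robot.dwell(seconds).
- robot.ik(position, orientation): joint angles nearest the present ones, or None.
- robot.grab_frame(name): name is "scene" or "top" or "wrist"; returns (picture, depth): 400x640x3 uint8, red, green, blue; 400x640 float32, m along the optical axis (not along the pixel's ray), 0 where there is no reading.
- robot.camera_info(name): a dict with "vfov" (degrees; the focal length in pixels is half the picture's height over the tangent of half this angle, whatever the lens; pixels are square), "cx", "cy" (the principal point, pixels), "k1" (the pictures are not rectified: a ray, as slopes to the right and down, at radius r is drawn at 1 + k1 r^2 times it, then the intrinsics apply), "view" (4x4, takes a point from world to camera coordinates); the wrist camera has in their place "T_tool_cam" (4x4, takes a point from camera to tool coordinates, whose origin is the TCP and whose axes are the flange's). Camera axes: x right, y down, z forward; pixel columns grow to the right and rows downward; lengths in m; the calibration is good to about 2 mm. A picture is of the moment at which its call begins: read the wrist's pose just before it. camera_info takes no time and is no camera call.
A pose or a line that the arm cannot do raises robot.Unreachable and nothing moves.
- robot.job_done(): hands the job in, once; it reports no verdict.
Readings, each from a call of its own:
- robot.read_t(): time.
- robot.read_qpos(): joint angles.
- robot.read_qvel(): joint speeds.
- robot.read_effort(): joint torques, N m.
- robot.read_position(): TCP position.
- robot.read_tcp_rot(): TCP orientation.
- robot.read_force(): force on the tool from outside, world axes, zero at the start.
- robot.read_ft_torque(): the same for the moment, N m.
- robot.read_grip_width(): opening from 0.0 (shut) to 1.0 (fully open).
Only numpy, scipy, OpenCV 4.12 (cv2) and the standard library are available. Lean on these libraries where they do the work, as an engineer would, in place of code of your own. Each camera call takes 0.05 s, during which the arm holds its last target. There are 200 camera calls.

## Working session

There is one attempt and no reset: what is moved stays moved. The work goes in short steps, each a Python script; the robot and the scene stay as the last script left them, time stands still between calls to the robot, and variables do not carry over. Pictures are saved under pics/ and viewed, about 8 in all and at most 12, crops included, and the job is handed in when it is done.

```bash
ls; mkdir -p pics
python3 - <<'E'
from rig import robot
import numpy as np,cv2
for n in ("top","scene"):
    p,d=robot.grab_frame(n); cv2.imwrite(f"pics/{n}0.png",p[:,:,::-1]); np.savez(f"pics/{n}0.npz",p=p,d=d)
    i=robot.camera_info(n); print(n,{k:(np.round(v,4).tolist() if k=='view' else v) for k,v in i.items()}, (d>0).mean())
print(robot.camera_info("wrist"), robot.read_t())
E
```

```text
pics
top {'vfov': 48.09343278987125, 'cx': 320.1387862308643, 'cy': 189.6461554455807, 'k1': -0.11253396505143895, 'view': [[0.0197, -0.9998, -0.0082, -0.0601], [-0.9899, -0.0183, -0.1405, 0.5448], [0.1403, 0.0108, -0.99, 1.5078], [0.0, 0.0, 0.0, 1.0]]} 0.99613671875
scene {'vfov': 48.260815825356744, 'cx': 319.5764333374878, 'cy': 201.64944819836538, 'k1': -0.03451552071007902, 'view': [[0.0612, 0.9981, -0.0115, 0.0227], [0.8196, -0.0568, -0.5702, -0.3947], [-0.5697, 0.0254, -0.8215, 1.5543], [0.0, 0.0, 0.0, 1.0]]} 0.99596484375
{'vfov': 59.306593011659444, 'cx': 315.94705799573757, 'cy': 205.8580466974962, 'k1': 0.026965796887148, 'T_tool_cam': array([[ 3.03089556e-04, -9.61977468e-01, -2.73128650e-01,
         7.42031832e-02],
       [ 9.99998862e-01,  6.95142436e-04, -1.33864444e-03,
        -4.87740508e-04],
       [ 1.47760911e-03, -2.73127933e-01,  9.61976584e-01,
        -1.57699359e-01],
       [ 0.00000000e+00,  0.00000000e+00,  0.00000000e+00,
         1.00000000e+00]])} 0.1
```

View pics/top0.png

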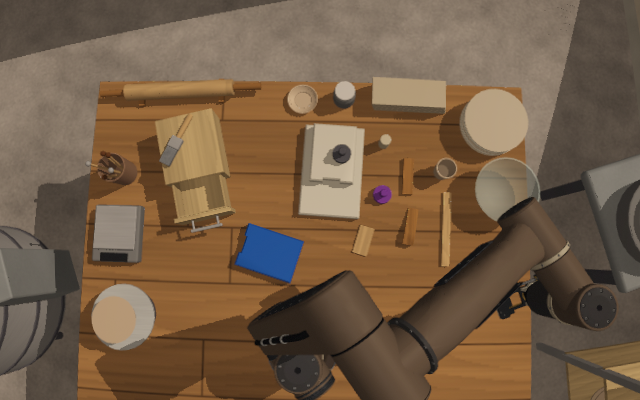

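View pics/scene0.png

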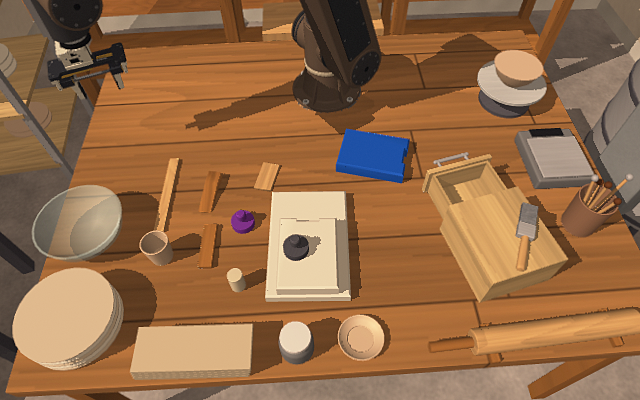

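The top view shows the mould at (333,170) with its ledge towards the robot and the steel weight at (341,153). The chest is at (195,150) with its drawer open towards (205,220). Two wooden pieces at (407,176) and (410,227) could be the wedge or the block. I'll use depth to tell them apart.

```bash
cat > h.py <<'E'
import numpy as np,cv2
from rig import robot
def rays(info,uv):
    f=200/np.tan(np.radians(info['vfov'])/2)
    K=np.array([[f,0,info['cx']],[0,f,info['cy']],[0,0,1]])
    q=cv2.undistortPoints(np.asarray(uv,float).reshape(-1,1,2),K,np.array([info['k1'],0,0,0]))[:,0]
    return np.c_[q,np.ones(len(q))]
def pose(info,T=None):
    return np.linalg.inv(info['view']) if 'view' in info else T@info['T_tool_cam']
def tool():
    T=np.eye(4);T[:3,:3]=robot.read_tcp_rot();T[:3,3]=robot.read_position();return T
def cloud(info,d,T=None):
    v,u=np.mgrid[:400,:640]; r=rays(info,np.c_[u.ravel(),v.ravel()])*d.reshape(-1,1)
    W=pose(info,T); return (r@W[:3,:3].T+W[:3,3]).reshape(400,640,3)
def plane(info,uv,z,T=None):
    W=pose(info,T); r=rays(info,uv)@W[:3,:3].T; o=W[:3,3]
    return (o+r*((z-o[2])/r[:,2])[:,None])[:,:2]
def rect(P):
    (c,s,a)=cv2.minAreaRect((np.asarray(P)*1000).astype(np.float32)); return np.round(c,1),np.round(s,1),round(a,1)
def down(yaw):  # tool z down, tool y (jaw axis) at angle yaw in world
    a=np.radians(yaw); y=np.array([np.cos(a),np.sin(a),0]); z=np.array([0,0,-1.]); return np.c_[np.cross(y,z),y,z]
E
python3 - <<'E'
from h import *
C={}
for n in("top","scene"):
    a=np.load(f"pics/{n}0.npz");i=robot.camera_info(n);X=cloud(i,a['d']);C[n]=X;np.save(f"pics/{n}X.npy",X)
    x,y,z=X[...,0],X[...,1],X[...,2]
    hsv=cv2.cvtColor(a['p'],cv2.COLOR_RGB2HSV)
    def box(name,m):
        m=cv2.morphologyEx(m.astype(np.uint8),cv2.MORPH_OPEN,np.ones((2,2)))
        k,l,s,c=cv2.connectedComponentsWithStats(m)
        for j in range(1,k):
            if s[j,4]>25:
                q=l==j; print(n,name,np.round(c[j]),s[j,4],*rect(X[q][:,:2]),"z",np.round(np.percentile(z[q],[10,50,90])*1000,1))
    reg=(x>.35)&(x<.95)&(y>-.5)&(y<.55)
    print(n,"table z",np.median(z[(np.abs(z)<.02)&reg]))
    mould=reg&(y<.2)&(y>-.12)
    white=(hsv[...,1]<80)&(hsv[...,2]>120)
    box("low",mould&(z>.022)&(z<.038)&white); box("up",mould&(z>.06)&(z<.076)&white)
    box("dark",mould&(hsv[...,2]<90)&(z>.07))
    box("chesttop",(y>.2)&reg&(z>.107)&(z<.122)); box("chest",(y>.2)&reg&(z>.085)&(z<.107)); box("drfloor",(y>.2)&reg&(z>.015)&(z<.03))
    box("handle",(y>.2)&reg&(z>.065)&(z<.085)&(hsv[...,1]<60))
    box("small",reg&(y<-.02)&(y>-.4)&(z>.005)&(z<.09)&(x<.8))
E
```

```text
top table z 0.0008295797880308875
top low [318. 189.] 1753 [551.6 -52.7] [142.9 445.3] 89.9 z [25.3 30.3 35.3]
top up [326. 153.] 1463 [549.1 -71.1] [440.1 105.9] 0.6 z [63.7 68.2 72.8]
top dark [339. 155.] 133 [ 661.9 -108.3] [55.  27.8] 1.9 z [ 82.9  90.8 124.4]
top chesttop [197. 152.] 2573 [490.7 256.5] [658.9 296. ] 39.2 z [110.7 115.7 120.1]
top chesttop [169. 131.] 597 [520.1 247.3] [718.3 155.2] 46.5 z [112.5 116.7 130.1]
top chest [203. 209.] 480 [470.4 183.5] [540.4 195. ] 80.3 z [ 74.7  96.2 105.2]
top drfloor [202. 195.] 1323 [477.8 181.9] [554.1 168.9] 76.0 z [18.7 23.2 28.6]
top handle [199. 230.] 31 [369.5 160.8] [461.4  18.6] 82.2 z [ 2.  80.  84.8]
top small [338. 172.] 4336 [ 556.4 -114.3] [182.8 455.7] 89.5 z [25.9 37.1 71.5]
top small [385. 142.] 139 [ 721.9 -277.7] [34.5 51.9] 9.2 z [ 3.  61.3 67.2]
top small [408. 177.] 390 [ 604.4 -361.2] [ 43.3 131.6] 85.3 z [ 4.2 13.2 18.1]
top small [383. 195.] 252 [ 536.4 -270.8] [58.8 61.2] 1.8 z [ 8.7 21.9 53.1]
top small [411. 230.] 354 [ 357.8 -250.7] [109.6 356.4] 26.0 z [ 2.5 19.3 27.3]
top small [367. 239.] 122 [ 353
[... 847 characters left out ...]
 [665.6 289.3] [79.9  4.5] 12.7 z [17.7 25.1 31.9]
scene drfloor [473. 282.] 114 [761.9 312.5] [104.9  17.5] 22.0 z [16.5 24.6 31.1]
scene handle [451. 159.] 115 [376.2 346.4] [ 81.8 152.2] 60.9 z [-0.3 78.7 82.6]
scene small [266. 180.] 265 [ 781.2 -163.3] [864.1  71.9] 5.7 z [3.5 7.1 9.7]
scene small [211. 189.] 501 [ 792.6 -251.9] [891.  81.] 16.8 z [ 5.2 16.8 25.8]
scene small [303. 249.] 6988 [ 831.9 -113.8] [186.  746.2] 86.5 z [27.6 64.7 69.7]
scene small [243. 222.] 432 [ 863.7 -193.8] [718.7  62.9] 12.6 z [ 6.8 22.  53. ]
scene small [208. 247.] 623 [ 604.7 -359.8] [ 36.  132.7] 87.5 z [ 5.8 13.7 16.4]
scene small [237. 280.] 330 [ 950.6 -194.3] [557.5  37.5] 19.3 z [ 7.  56.4 65.2]
```

Run:
```python
import cv2
a=cv2.imread('pics/top0.png');b=cv2.imread('pics/scene0.png')
import numpy as np
A=cv2.resize(a[100:250,150:460],None,fx=2.5,fy=2.5,interpolation=cv2.INTER_CUBIC)
B=cv2.resize(b[150:300,195:345],None,fx=1.4,fy=1.4)
cv2.imwrite('pics/crop1.png',A)
```

```text
(no output)
```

View pics/crop1.png

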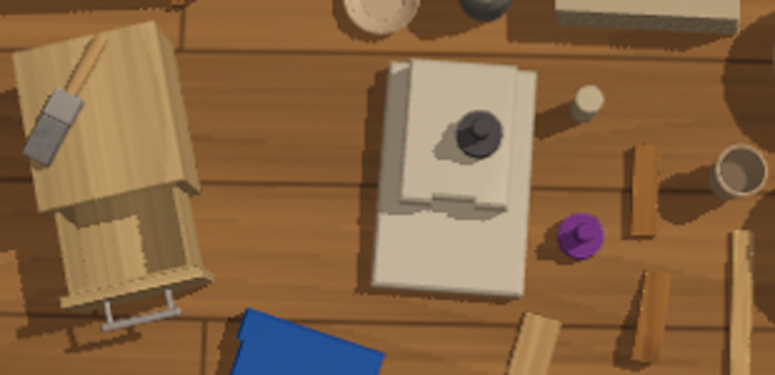

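Crop: the wedge is the piece at (410,227) (heights up to 25), and the block is at (407,176), 14 high. Zero-depth pixels spoiled the rectangles, so I'll filter them out and cast masks onto the known planes.

Run:
```python
from h import *
for n in("top","scene"):
    a=np.load(f"pics/{n}0.npz");i=robot.camera_info(n);X=np.load(f"pics/{n}X.npy")
    x,y,z=X[...,0],X[...,1],X[...,2]; ok=a['d']>0; hsv=cv2.cvtColor(a['p'],cv2.COLOR_RGB2HSV)
    def box(name,m,h,mn=40,k=3):
        m=cv2.medianBlur((m&ok).astype(np.uint8)*255,k)
        c=[c for c in cv2.findContours(m,cv2.RETR_EXTERNAL,cv2.CHAIN_APPROX_NONE)[0] if cv2.contourArea(c)>mn]
        for q in c: print(n,name,np.round(q[:,0].mean(0)),*rect(plane(i,q[:,0],h)))
    mould=(abs(x-.6)<.22)&(y>-.245)&(y<.02)
    white=(hsv[...,1]<90)
    box("lowslab",mould&white&(z>.02)&(z<.12),.03,400); box("up",mould&(z>.058)&(z<.078)&white,.068,400,5)
    box("weight",mould&(hsv[...,2]<100)&(z>.074),.09)
    ch=(y>.15)&(y<.6)&(x>.3)&(x<.95)
    box("chesttop",ch&(z>.107)&(z<.122),.115,200,5)
    box("panel",ch&(z>.092)&(z<.112)&(x<.57),.102,20)
    box("handle",ch&(x<.43)&(hsv[...,1]<70)&(z>.05)&(z<.095),.083,10)
    w=(abs(x-.465)<.1)&(y<-.3)&(y>-.41)&(z>.004)&(z<.04); box("wedge",w,.012)
    t=w&(z>.019); print("grip part",np.median(X[t],0).round(3)); t=w&(z<.012)&(z>.006);print("thin",np.median(X[t],0).round(3))
    for lo in np.arange(.38,.56,.015):
        q=w&(x>lo)&(x<lo+.015); 
        if q.sum()>5: print(f"{lo:.3f}:{np.percentile(z[q],75)*1000:.0f}@{np.median(y[q]):.3f}",end=' ')
    print()
```

```text
top lowslab [332. 171.] [618.9 -89.1] [209.2 325.7] 86.8
top up [333. 153.] [670.6 -92.2] [149.6 199.7] 86.8
top weight [341. 153.] [ 663.1 -118.3] [58.8 54.1] 0.9
top chesttop [168. 131.] [717.5 456.4] [119.8 106.3] 11.9
top chesttop [195. 151.] [676.3 395.6] [227.5 199.8] 13.2
top panel [200. 214.] [449.4 340. ] [ 44.7 190.7] 5.8
top handle [204. 227.] [409.8 327.8] [33.5 99. ] 1.5
top handle [133. 234.] [374.6 580.4] [105.  19.] 0.5
top wedge [410. 227.] [ 425.5 -365.2] [ 42.9 120.6] 81.5
top wedge [407. 191.] [ 550.7 -354.9] [35.4 28.6] 89.7
grip part [ 0.396 -0.359  0.024]
thin [ 0.472 -0.362  0.008]
0.380:27@-0.358 0.395:27@-0.357 0.410:22@-0.360 0.425:18@-0.362 0.440:17@-0.368 0.455:11@-0.366 0.470:8@-0.373 0.485:7@-0.366 0.500:7@-0.345 0.515:7@-0.340 0.530:12@-0.358 0.545:15@-0.355 0.560:14@-0.356 
scene lowslab [308. 246.] [620.8 -91.1] [208.6 320.1] 86.9
scene up [307. 255.] [674.5 -94. ] [149.3 201. ] 86.8
scene weight [296. 247.] [ 670.9 -122.1] [61.8 67. ] 86.2
scene chesttop [511. 237.] [678.3 392.5] [229.3 205.8] 13.7
scene panel [459. 165.] [453.1 337.1] [ 28.  197.4] 14.3
scene handle [451. 158.] [413.8 326.5] [ 20.2 104.6] 13.7
scene handle [534. 151.] [400.6 571.2] [99.1 19.8] 0.0
scene wedge [210. 227.] [ 551.5 -358.8] [37.3 22.5] 86.2
scene wedge [209. 191.] [ 422.5 -369.8] [ 46.4 141.4] 79.2
grip part [ 0.399 -0.363  0.024]
thin [ 0.467 -0.367  0.009]
0.380:26@-0.358 0.395:25@-0.360 0.410:23@-0.363 0.425:19@-0.368 0.440:15@-0.371 0.455:12@-0.373 0.470:9@-0.375 0.485:7@-0.378 0.530:14@-0.358 0.545:15@-0.359 0.560:16@-0.357
```

Estimates:

| Item | Position (m) | Yaw |
|---|---|---|
| base | (0.620,-0.090) | -3.2° |
| weight | about (0.668,-0.120) | – |
| drawer | about 0.1 m out, handle at (0.413,0.327) | 13.5° |
| wedge | centre (0.424,-0.368), tip ahead | -10.5° |

I'll check reach for all poses, then go above the weight and look.

Run:
```python
from h import *
print(robot.read_tcp_rot().round(2).tolist())
for nm,p,yw in [("w",(.667,-.12,.25),90),("w2",(.667,-.12,.096),90),("d",(.512,.35,.25),103.5),("d2",(.512,.35,.05),103.5),("h",(.37,.316,.06),103.5),("h2",(.5,.345,.06),103.5),("wd",(.38,-.36,.1),79.5),("wd2",(.38,-.36,.004),79.5),("in",(.45,-.08,.034),86.8),("in2",(.52,-.085,.034),86.8)]:
    for o in(0,180):
        q=robot.ik(p,down(yw+o)); print(nm,o,None if q is None else np.round(q,0).tolist())
robot.goto((.665,-.12,.25),down(90)); print(robot.read_t())
T=tool(); p,d=robot.grab_frame("wrist"); cv2.imwrite("pics/w1.png",p[:,:,::-1]); np.savez("pics/w1.npz",p=p,d=d,T=T)
i=robot.camera_info("wrist");X=cloud(i,d,T);x,y,z=np.moveaxis(X,2,0);v=p.max(2)
m=(abs(x-.665)<.07)&(abs(y+.12)<.07)&(d>0)
q=m&(v<90)&(z>.1)&(z<.135);print("knob",q.sum(),np.median(X[q],0).round(4),*rect(X[q][:,:2]))
q=m&(v<90)&(z>.08)&(z<.098);print("disc",q.sum(),*rect(X[q][:,:2]),np.median(z[q]))
print("top z",np.median(z[m&(v>130)]))
```

```text
[[-0.94, -0.33, -0.0], [-0.33, 0.94, 0.0], [0.0, 0.0, -1.0]]
w 0 [6.0, 20.0, 3.0, 0.0, -73.0, -96.0]
w 180 [6.0, 20.0, 3.0, 0.0, -73.0, 84.0]
w2 0 [6.0, 26.0, -8.0, 0.0, -55.0, -96.0]
w2 180 [6.0, 26.0, -8.0, 0.0, -55.0, 84.0]
d 0 [52.0, 15.0, -5.0, 0.0, -71.0, -129.0]
d 180 [52.0, 15.0, -5.0, 0.0, -71.0, 51.0]
d2 0 [52.0, 25.0, -18.0, 0.0, -47.0, -129.0]
d2 180 [52.0, 25.0, -18.0, 0.0, -47.0, 51.0]
h 0 [64.0, 13.0, -35.0, -0.0, -42.0, -140.0]
h 180 [64.0, 13.0, -35.0, 0.0, -42.0, 40.0]
h2 0 [53.0, 23.0, -20.0, 0.0, -47.0, -130.0]
h2 180 [53.0, 23.0, -20.0, 0.0, -47.0, 50.0]
wd 0 [-22.0, 13.0, -28.0, 0.0, -49.0, -79.0]
wd 180 [-22.0, 13.0, -28.0, 0.0, -49.0, 101.0]
wd2 0 [-22.0, 21.0, -33.0, 0.0, -35.0, -79.0]
wd2 180 [-22.0, 21.0, -33.0, 0.0, -35.0, 101.0]
in 0 [15.0, 13.0, -40.0, -0.0, -37.0, -108.0]
in 180 [15.0, 13.0, -40.0, 0.0, -37.0, 72.0]
in2 0 [12.0, 19.0, -31.0, 0.0, -40.0, -105.0]
in2 180 [12.0, 19.0, -31.0, 0.0, -40.0, 75.0]
2.525
knob 173 [ 0.6543 -0.1176  0.1185] [ 659.2 -118.5] [25.1 11.6] 50.8
disc 146 [ 647.4 -112.7] [47.2 24.7] 39.7 0.08922476607623223
top z 0.06740438685300337
```

View pics/w1.png

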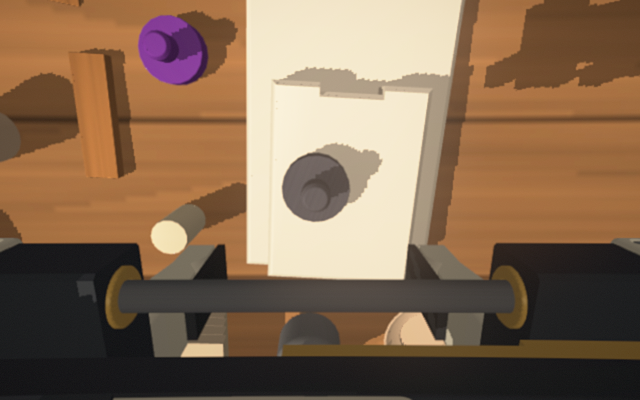

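The wrist view shows the steel weight at about (316,187), its knob at about (316,195), and the front recess of the upper half at (352,90). I'll cast the dark contour and the knob more carefully.

Run:
```python
from h import *
a=np.load("pics/w1.npz");p,d,T=a['p'],a['d'],a['T'];i=robot.camera_info("wrist")
X=cloud(i,d,T);z=X[...,2]
hs=cv2.cvtColor(p,cv2.COLOR_RGB2HSV); m=np.zeros((400,640),bool);m[145:230,275:358]=1
print(p[187,290],p[195,316],p[165,365])
q=(m&(z>.076)&(d>0)).astype(np.uint8)*255; q=cv2.medianBlur(q,5)
c=max(cv2.findContours(q,cv2.RETR_EXTERNAL,cv2.CHAIN_APPROX_NONE)[0],key=cv2.contourArea)
print("disc",cv2.minEnclosingCircle((plane(i,c[:,0],.087,T)*1000).astype(np.float32)), rect(plane(i,c[:,0],.087,T)))
k=m&(z>.108)&(d>0); print("knob",k.sum(),np.median(X[k],0), rect(X[k][:,:2]),np.percentile(z[k],[10,50,90]))
for s in(.100,.108,.114): 
  k=m&(z>s)&(z<.13)&(d>0); c=np.argwhere(k)[:,::-1]; print(s,c.min(0),c.max(0), rect(plane(i,c,.116,T)))
```

```text
[109  99  96] [113 101  98] [176 160 135]
disc ((664.6146240234375, -122.87001037597656), 32.71892166137695) (array([ 665. , -123.2]), array([62.9, 64.2]), 90.0)
knob 776 [ 0.66301945 -0.12265394  0.12295678] (array([ 664.6, -123.1]), array([25.2, 25.7]), 47.8) [0.11874777 0.12295678 0.1241286 ]
0.1 [300 178] [330 211] (array([ 663.8, -122.7]), array([25.8, 29.1]), 90.0)
0.108 [300 180] [330 211] (array([ 664.7, -122.7]), array([25.8, 27.4]), 90.0)
0.114 [300 181] [330 211] (array([ 665.1, -122.7]), array([25.8, 26.5]), 90.0)
```

Run:
```python
from h import *
robot.servo_line((.6648,-.1229,.130),speed=.2); robot.servo_line((.6648,-.1229,.0945),speed=.06)
robot.move_gripper(0.0); print("grip",robot.read_grip_width(),robot.read_position().round(4))
f0=robot.read_force(); robot.servo_line((.6648,-.1229,.11),speed=.05); print(f0.round(1),robot.read_force().round(1),robot.read_grip_width())
robot.servo_line((.6648,-.1229,.24),speed=.2)
robot.goto((.512,.35,.24),down(103.5)); print(robot.read_t(),robot.read_force().round(1),robot.read_grip_width())
T=tool(); p,d=robot.grab_frame("wrist"); cv2.imwrite("pics/w2.png",p[:,:,::-1]); np.savez("pics/w2.npz",p=p,d=d,T=T)
```

```text
grip 0.2803563732911446 [ 0.6649 -0.1226  0.0945]
[-0.5  2.2  0.6] [ 0.3 -0.  -6.4] 0.2861698704546892
8.1417 [-0.1 -0.3 -5.1] 0.28614824319649484
```

View pics/w2.png

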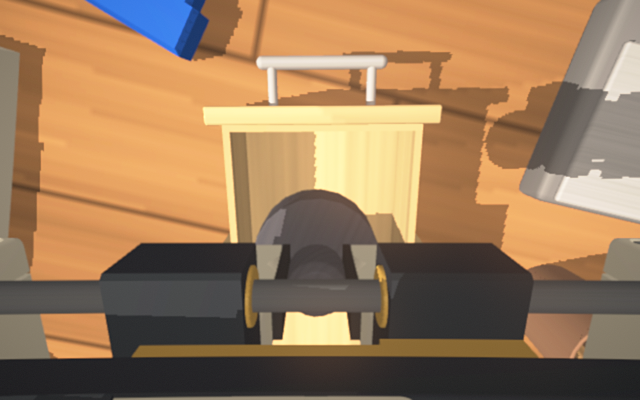

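The weight is held. The handle bar runs (262,62)–(385,62), and the top of the front panel spans (204,107)–(441,107) on its outer edge and (222,125)–(424,125) on its inner edge.

Run:
```python
from h import *
a=np.load("pics/w2.npz");p,d,T=a['p'],a['d'],a['T'];i=robot.camera_info("wrist")
X=cloud(i,d,T)
print("handle",plane(i,[(262,62),(385,62),(323,62)],.08,T).round(4).tolist(), X[62,323].round(4))
P=plane(i,[(204,107),(441,107),(323,107),(222,125),(424,125)],.102,T);print("panel",P.round(4).tolist(),X[112,323].round(4),X[116,250].round(4))
c=(P[0]+P[1])/2; v=P[0]-P[1]; print("yaw",np.degrees(np.arctan2(v[1],v[0])), np.linalg.norm(v))
print("floor z",X[160,370],X[160,280])
u=np.array([np.cos(np.radians(13.5)),np.sin(np.radians(13.5))]); print("floor pt from panel",c+.119*u)
```

```text
handle [[0.417, 0.2788], [0.3931, 0.379], [0.4051, 0.3285]] [0.4052 0.3285 0.0815]
panel [[0.4628, 0.2434], [0.4183, 0.4292], [0.4402, 0.3367], [0.4733, 0.2597], [0.4349, 0.4204]] [0.4406 0.3315 0.3976] [0.461  0.2805 0.1013]
yaw -76.55874189176437 0.1910711701914498
floor z [0.48143239 0.40018892 0.02124429] [0.50405995 0.30621733 0.02035182]
floor pt from panel [0.55625916 0.36406253]
```

Run:
```python
from h import *
D=down(103.44); x,y=.5022,.3515
robot.servo_line((x,y,.20),ori=D,speed=.1); robot.servo_line((x,y,.07),speed=.12); print(robot.read_force().round(1))
for z in np.arange(.0535,.0455,-.001):
    robot.servo_line((x,y,z),speed=.03); f=robot.read_force(); print(round(z,4),f.round(1))
    if f[2]>-3: break
robot.move_gripper(.6); robot.dwell(.3)
robot.servo_line((x,y,.09),speed=.06); robot.servo_line((x,y,.2),speed=.2); print(robot.read_t(),robot.read_force().round(1))
p,d=robot.grab_frame("scene"); cv2.imwrite("pics/s2.png",cv2.resize(p[120:320,220:620,::-1],None,fx=1.5,fy=1.5));
```

```text
[ 0.8  0.7 -6. ]
0.0535 [ 0.3  0.9 -6.1]
0.0525 [-0.3  0.  -6. ]
0.0515 [-0.5  0.1 -5.9]
0.0505 [-0.   0.7 -5.5]
0.0495 [-0.9  0.5 -5.4]
0.0485 [ 0.6  0.1 -5.1]
0.0475 [ 0.6 -2.6  2.7]
14.7417 [ 0.3  0.1 -1.3]
```

View pics/s2.png

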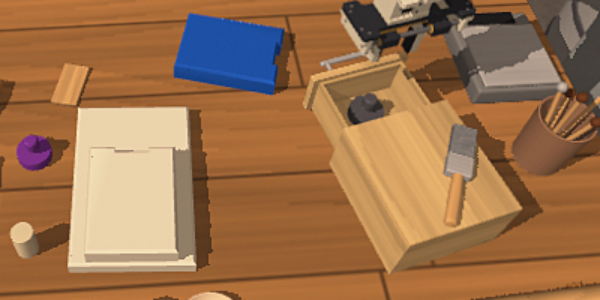

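The picture shows the weight upright in the open part of the drawer, at about (368,108) in the crop. Next I shut the drawer by pushing on the handle with closed fingers.

Run:
```python
from h import *
D=down(103.44); u=np.array([np.cos(np.radians(13.44)),np.sin(np.radians(13.44)),0]); h=np.array([.405,.3287,.062])
s=h-.045*u
robot.goto(s+[0,0,.1],D); robot.move_gripper(0.0); robot.servo_line(s,speed=.2)
robot.servo_line(h-.022*u,speed=.06); print(robot.read_force().round(1))
k=-.022;log=[]
while k<.13:
    k+=.004; robot.servo_line(h+k*u,speed=.045); f=-(robot.read_force()@u); log.append((round(k*1000),round(f,1)))
    if f>9: break
print(log,robot.read_position().round(4)); robot.dwell(.3); print(robot.read_force().round(1))
p=robot.read_position(); robot.servo_line(p-.05*u,speed=.15); robot.servo_line(p-.05*u+[0,0,.16],speed=.25); print(robot.read_t())
i=robot.camera_info("scene");P,d=robot.grab_frame("scene");X=cloud(i,d);x,y,z=np.moveaxis(X,2,0);ok=d>0
print("panel",rect(X[ok&(z>.092)&(z<.108)&(y>.25)&(y<.5)&(x>.4)&(x<.6)][:,:2]))
cv2.imwrite("pics/s3.png",cv2.resize(P[120:320,320:620,::-1],None,fx=1.5,fy=1.5))
```

```text
[0.4 0.5 0.5]
[(-18, np.float64(-0.1)), (-14, np.float64(-0.5)), (-10, np.float64(-0.5)), (-6, np.float64(0.5)), (-2, np.float64(0.2)), (2, np.float64(0.7)), (6, np.float64(0.6)), (10, np.float64(-0.2)), (14, np.float64(-0.3)), (18, np.float64(-0.2)), (22, np.float64(-0.2)), (26, np.float64(0.4)), (30, np.float64(-0.2)), (34, np.float64(-0.6)), (38, np.float64(-0.2)), (42, np.float64(-0.1)), (46, np.float64(0.6)), (50, np.float64(-0.5)), (54, np.float64(-0.1)), (58, np.float64(0.4)), (62, np.float64(-0.9)), (66, np.float64(-0.7)), (70, np.float64(-0.3)), (74, np.float64(-0.3)), (78, np.float64(0.1)), (82, np.float64(-0.3)), (86, np.float64(-0.9)), (90, np.float64(-0.5)), (94, np.float64(0.6)), (98, np.float64(-0.2)), (102, np.float64(7.3)), (106, np.float64(24.9))] [0.503  0.3517 0.0617]
[-25.4   0.5  15.9]
27.225
panel (array([557.1, 362.3]), array([ 24.6, 198.1]), 18.9)
```

View pics/s3.png

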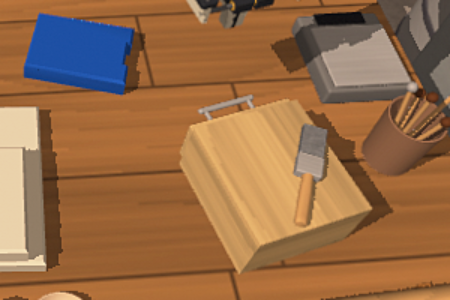

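The drawer is shut: it reached a hard stop at 25 N and the front looks flush. Next, a close look at the wedge.

Run:
```python
from h import *
robot.move_gripper(1.0) if False else None
robot.goto((.46,-.37,.25),down(79.5)); robot.move_gripper(.7); print(robot.read_t())
T=tool(); p,d=robot.grab_frame("wrist"); cv2.imwrite("pics/w3.png",p[:,:,::-1]); np.savez("pics/w3.npz",p=p,d=d,T=T)
i=robot.camera_info("wrist");X=cloud(i,d,T);x,y,z=np.moveaxis(X,2,0);ok=d>0
m=ok&(abs(x-.43)<.09)&(abs(y+.366)<.045)
g=m&(z>.0225)&(z<.03);print("grip top",g.sum(),rect(X[g][:,:2]))
w=cv2.medianBlur((m&(z>.0045)&(z<.03)).astype(np.uint8)*255,5); c=max(cv2.findContours(w,cv2.RETR_EXTERNAL,cv2.CHAIN_APPROX_NONE)[0],key=cv2.contourArea)[:,0]
print("whole",rect(X[c[:,1],c[:,0]][:,:2]),c.min(0),c.max(0)); print("table",np.median(z[m&(z<.004)]))
```

```text
30.9083
grip top 1598 (array([ 388.8, -362. ]), array([35.3, 51.7]), 80.1)
whole (array([ 423.1, -368.6]), array([ 35.9, 121.5]), 79.0) [295  82] [329 192]
table -0.00039237131058222907
```

View pics/w3.png

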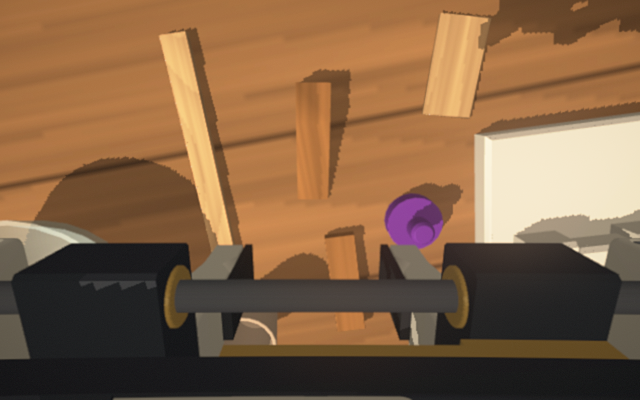

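The wedge heel is at (313,82) and its tip at (313,198), with yaw about -10.6°. I'll refine the notch position from the earlier wrist picture, then pick the wedge up.

Run:
```python
from h import *
a=np.load("pics/w1.npz");p,d,T=a['p'],a['d'],a['T'];i=robot.camera_info("wrist");X=cloud(i,d,T);z=X[...,2]
m=(d>0)&(z>.06)&(z<.075)
for u in (285,300,335,345,352,360,370,400,420):
    v=np.argmax(m[60:140,u])+60; print(u,v,plane(i,[(u,v)],.068,T).round(4).tolist())
print("recess sides", [ (v,np.flatnonzero(m[v,270:440])[[0,-1]]+270, np.flatnonzero(np.diff(m[v,270:440].astype(int)))+270) for v in (86,88,90)])
J=down(79.4); x,y=.383,-.3611
robot.servo_line((x,y,.1),ori=J,speed=.2); robot.servo_line((x,y,.03),speed=.15); robot.servo_line((x,y,.004),speed=.05)
print(robot.read_force().round(1)); robot.move_gripper(0.0); print("grip",robot.read_grip_width(),robot.read_force().round(1),robot.read_position().round(4))
robot.servo_line((x,y,.03),speed=.06); robot.servo_line((x,y,.15),speed=.2)
robot.goto((.43,-.08,.15),down(86.8)); print(robot.read_grip_width(),robot.read_t())
T=tool(); p,d=robot.grab_frame("wrist"); cv2.imwrite("pics/w4.png",p[:,:,::-1]); np.savez("pics/w4.npz",p=p,d=d,T=T)
P,d=robot.grab_frame("scene");np.savez("pics/s4.npz",p=P,d=d); cv2.imwrite("pics/s4.png",cv2.resize(P[120:320,190:390,::-1],None,fx=3,fy=3))
```

```text
285 80 [[0.5686, -0.15]]
300 81 [[0.5694, -0.1364]]
335 92 [[0.5789, -0.1044]]
345 93 [[0.5798, -0.0952]]
352 93 [[0.5798, -0.0888]]
360 94 [[0.5807, -0.0814]]
370 94 [[0.5807, -0.0722]]
400 87 [[0.5748, -0.0451]]
420 88 [[0.5757, -0.0269]]
recess sides [(86, array([271, 395]), array([270, 318, 383, 395])), (88, array([271, 429]), array([270, 300, 301, 318, 383, 429])), (90, array([271, 432]), array([270, 290, 291, 318, 383, 432]))]
[0.3 0.2 0.3]
grip 0.4092363658054347 [0.1 1.3 1.9] [ 0.3831 -0.3611  0.0042]
0.40673469440402765 36.2083
```

View pics/s4.png

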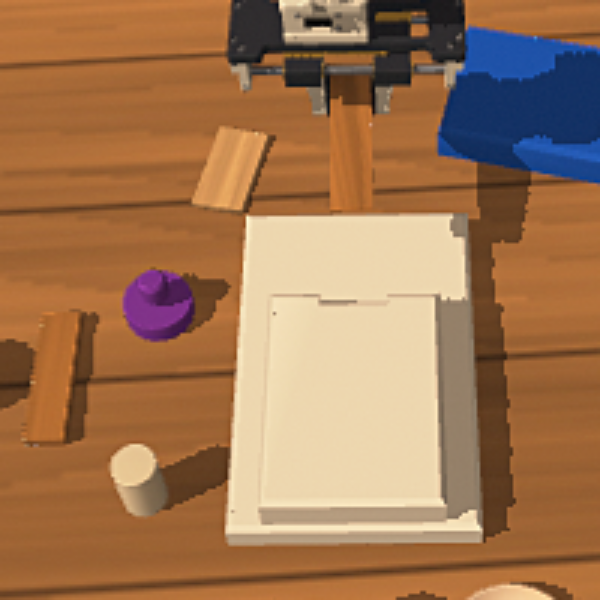

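The wedge is held straight with its tip forward, at about (351,211) in the crop, and the bystanders look untouched. I'll check the tip position, set the underside on the ledge and push in, watching the force.

Run:
```python
from h import *
i=robot.camera_info("scene"); print("tip seen",plane(i,[(307.2,190)],.148).round(4), "expected",(robot.read_position()[:2]+.11*np.array([.9984,-.0558])).round(4))
u=np.array([.9984,-.0558,0]); N=np.array([.581,-.0895,0])
def tcp(ins,z): return N+(ins-.110)*u+[0,0,z]
robot.goto(tcp(-.025,.08),down(86.8)); robot.servo_line(tcp(-.025,.038),speed=.06)
zc=None
for z in np.arange(.0365,.0318,-.0005):
    robot.servo_line(tcp(-.025,z),speed=.02); f=robot.read_force(); print(round(z,4),f.round(1),robot.read_position()[2].round(4))
    if f[2]>2.5: break
print(z,robot.read_t())
p,d=robot.grab_frame("wrist"); cv2.imwrite("pics/w5.png",p[:,:,::-1])
```

```text
tip seen [[ 0.5429 -0.0855]] expected [ 0.5398 -0.087 ]
0.0365 [-0.2 -0.2 -0.9] 0.0366
0.036 [ 0.4 -0.1  0.3] 0.0361
0.0355 [ 0.6 -0.1 -0.3] 0.0355
0.035 [-0.4  0.5 -1.3] 0.0349
0.0345 [-0.3 -0.6  0.3] 0.0345
0.034 [-0.7  0.3  3.1] 0.0341
0.033999999999999996 39.05
```

Run:
```python
from h import *
u=np.array([.9984,-.0558,0]); N=np.array([.581,-.0895,0])
def tcp(ins,z): return N+(ins-.110)*u+[0,0,z]
i=robot.camera_info("scene")
def up():
    P,d=robot.grab_frame("scene");X=cloud(i,d)
    L=(X-[.620,-.090,0]); a=L@u; b=L@np.array([.0558,.9984,0]); z=X[...,2]; s=(d>0)&(z>.055)&(z<.09)&(abs(b)<.065)
    return [round(np.median(z[s&(a>lo)&(a<lo+.03)])*1000,2) for lo in(-.035,.0,.06,.115)]
print("closed",up())
for ins in list(np.arange(-.015,.0151,.01))+list(np.arange(.018,.0361,.002)):
    robot.servo_line(tcp(ins,.0341),speed=.03); print(round(ins*1000),robot.read_force().round(1))
print(up(),robot.read_grip_width(),robot.read_position().round(4),tcp(ins,.0341).round(4),robot.read_t())
p,d=robot.grab_frame("scene"); cv2.imwrite("pics/s6.png",cv2.resize(p[130:300,230:390,::-1],None,fx=3.5,fy=3.5))
```

```text
closed [np.float64(67.94), np.float64(68.14), np.float64(68.03), np.float64(68.21)]
-15 [0.9 0.1 0.7]
-5 [-0.4 -0.8  4.2]
5 [-1.1 -1.4  3.7]
15 [-2.6 -0.3  6. ]
18 [-5.  -0.2  9.9]
20 [-5.5  0.2 10.4]
22 [-7.   0.3 10.8]
24 [-13.2   3.2  18.7]
26 [-17.7   5.3  24.3]
28 [-20.    3.9  25.7]
30 [-21.4   4.7  27.1]
32 [-23.5   5.1  27.8]
34 [-22.6   3.6  27.5]
36 [-22.9   3.1  26.8]
[np.float64(69.49), np.float64(69.04), np.float64(68.53), np.float64(67.99)] 0.40968447394100094 [ 0.4995 -0.0865  0.0334] [ 0.5071 -0.0854  0.0341] 43.6333
```

View pics/s6.png

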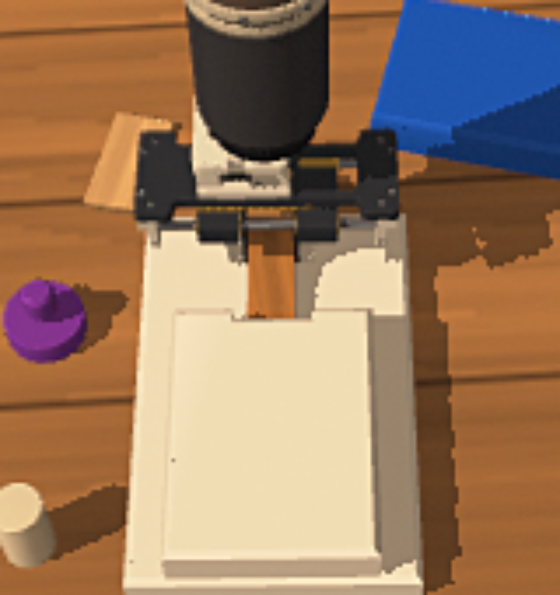

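The actual insertion is about 28 mm because the arm lags under load. The measured lift is about 1.6 mm, which matches the geometry. Downforce is 27 N and only adds friction, so I'll ease z up before pushing further.

```bash
cat >> h.py <<'E'
U=np.array([.9984,-.0558,0]); N=np.array([.581,-.0895,0])
def tcp(ins,z): return N+(ins-.110)*U+[0,0,z]
def ins(): return ((robot.read_position()-N)@U+.110)*1000
def up():
    i=robot.camera_info("scene"); P,d=robot.grab_frame("scene");X=cloud(i,d)
    L=(X-[.620,-.090,0]); a=L@U; b=L@np.array([.0558,.9984,0]); z=X[...,2]; s=(d>0)&(z>.055)&(z<.09)&(abs(b)<.065)
    c=np.polyfit(a[s],z[s],1); return np.round([(np.polyval(c,-.037)-.068)*1000,(np.polyval(c,.155)-.068)*1000],2)
E
python3 - <<'E'
from h import *
for z in (.0350,.036,.037):
    robot.servo_line(tcp(.036,z),speed=.02); robot.dwell(.15); f=robot.read_force(); print(z,f.round(1),robot.read_position().round(4),round(ins(),1))
    if f[2]<8: break
zz=z
for k in np.arange(.038,.0421,.002):
    robot.servo_line(tcp(k,zz),speed=.03); robot.dwell(.1); print(round(k*1000),robot.read_force().round(1),robot.read_position().round(4),round(ins(),1))
print(up(),robot.read_grip_width(),robot.read_t())
E
```

```text
0.035 [-7.5  0.3  0.4] [ 0.5033 -0.0858  0.0335] 32.3
38 [-8.  -0.2  1.3] [ 0.5052 -0.0859  0.0335] 34.1
40 [-8.2 -0.4  2.3] [ 0.5071 -0.0861  0.0335] 36.0
42 [-7.9  0.   1.3] [ 0.5091 -0.0862  0.0335] 38.0
[-0.84  4.93] 0.40818238802892476 45.1833
```

Run:
```python
s=open('h.py').read().replace("(abs(b)<.065)\n","(abs(b)<.065)&(a>-.03)&(a<.145)&(abs(z-.07)<.008)\n"); open('h.py','w').write(s)
from h import *
print(up())
for k in (.044,.046):
    robot.servo_line(tcp(k,.035),speed=.03); robot.dwell(.15); print(round(k*1000),robot.read_force().round(1),robot.read_position().round(4),round(ins(),1),up())
print(robot.read_grip_width(),robot.read_t())
p,d=robot.grab_frame("scene"); cv2.imwrite("pics/s7.png",cv2.resize(p[130:300,230:390,::-1],None,fx=3.5,fy=3.5))
T=tool();p,d=robot.grab_frame("wrist"); cv2.imwrite("pics/w7.png",p[:,:,::-1])
```

```text
[ 3.8  -0.11]
44 [-8.3  0.5  1.6] [ 0.5111 -0.0863  0.0335] 40.0 [ 4.25 -0.01]
46 [-7.8  1.3  2.6] [ 0.513  -0.0864  0.0335] 42.0 [ 4.75 -0.03]
0.41061055773809474 46.1333
```

View pics/s7.png

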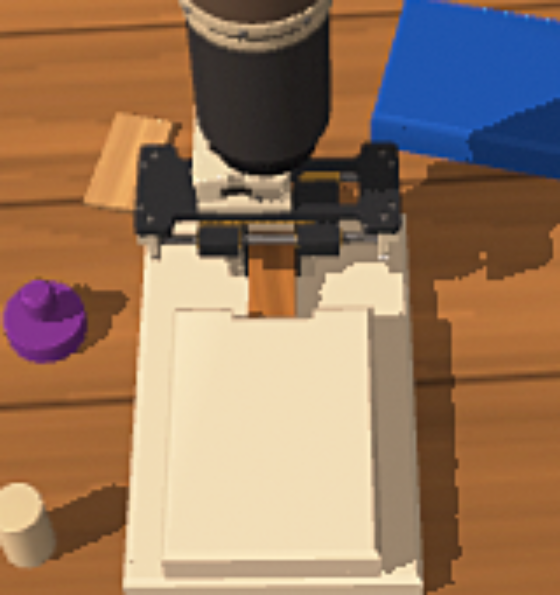

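Front lift is 4.75 mm, the rear is down, and the block is in register. I'll check that it stays still, then hand in.

Run:
```python
from h import *
robot.dwell(.8); print(robot.read_force().round(1),round(ins(),1),up(),robot.read_grip_width(),np.abs(robot.read_qvel()).max(),robot.read_t())
robot.job_done()
```

```text
[-8.1  0.4  1.3] 42.0 [ 4.8  -0.18] 0.40830623104105 0.07417419545128019 47.0833
the job is handed in; nothing more can be done
```

The job is handed in at 47 s, inside the 72 s limit. The mould is held open on the wedge, and the steel weight is in the shut drawer.

- **Weight:** I lifted it by the knob and lowered it onto the drawer floor until I felt contact. A picture after release showed it standing upright.
- **Drawer:** I pushed it by the handle to a hard stop (about 25 N), and the picture showed it flush. I could not see inside once it was shut, so I infer from the slow push that the weight is still upright.
- **Wedge and mould:** The wedge is 42 mm into the notch and still gripped, at 36 mm jaw width. The last depth check put the front edge about 4.8 mm up and the back edge at about 0 (-0.2 mm). The arm was practically still, pushing forward with about 8 N. I did not measure the force between wedge and mould directly.

**Off plan:**
- Halfway in, the arm pressed down with up to 27 N and lagged its target by about 7 mm. I raised the height target by 1 mm, and the rest went in at about 8 N.
- My first lift reading gave nonsense because the fit picked up pixels that were not on the upper half. After I restricted it to the upper half's top face, it matched the lift expected from the insertion depth.
- In the last pictures the bystanders in view looked unmoved; I did not check the cup or guide at the end.

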